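# Stand the fallen table chalkboards back up

## Task

Two of the three small chalkboard signs on the shop table have been knocked over onto their backs. Stand both up on their feet again where they fell, by gently pushing each raised foot over with a fingertip from the panel's side: do not grip, lift or shove the signs along, and end clear of them. Leave the third sign, which still stands, and everything else on the table undisturbed.

Things in the scene. Friction and masses are not known exactly. Their poses are not given: they have to be found in the camera images.
- sign_a: Fallen L-shaped chalkboard, 0.2-0.4 kg, mostly foot. Foot 65 mm deep, 80 wide, 16 thick; black framed panel 7 thick rises square from its rear edge to 85 mm above the underside. Origin: middle of lower rear edge (heel). Own z: heel to panel top; x: out of the panel's back (foot at x -65..0); y: along the heel. Lies on its back: z level, foot on edge on the heel, 65 mm high, underside away from panel.
- sign_a_edge (a point): Middle of the free front edge of sign_a's foot, half-way through its 16 mm thickness; 65 mm from the heel. About 65 mm above the table while the board lies on its back, 8 mm when it stands.
- sign_b: The same kind of board as sign_a, also lying on its back, elsewhere. To right either: push the upper foot from the panel's side along the board's own -z. It rolls over its heel and past 25 degrees falls onto its foot, the panel swinging up behind the finger. A shut finger tip 50 mm above the table, pushed on to about 65 mm beyond the heel, passes over the foot and ends clear of the board.
- sign_b_edge (a point): Middle of the free front edge of sign_b's foot, half-way through its 16 mm thickness; 65 mm from the heel. About 65 mm above the table while the board lies on its back, 8 mm when it stands.
- sign_c: The same kind of board, standing upright on its foot (own z up); to be left alone. The places of the three boards and jar_green are swapped at random; the boards face roughly away from the robot (+x). A crate right of the work (y below -0.21) and bottles and a scale behind and left rise to about 0.25 m: come in from above.
- jar_green: The tall pickle jar with a white lid, 67 mm across, 122 mm tall; a bystander, to be left alone. Origin: centre of its underside.
- jar_plum: The low berry jar with a grey lid, 69 mm across, 86 mm tall; a bystander, to be left alone. Origin: centre of its underside.
- tape_roll_0: The tape roll lying flat, 80 mm across, 24 mm high; a bystander, to be left alone. Origin: centre of its underside.
- calculator: The pocket calculator lying flat, 68 x 115 x 13 mm; a bystander, to be left alone. Origin: centre of its underside.
- peg_x: The wooden spring peg lying flat, 13 x 72 x 10 mm; a bystander, to be left alone. Origin: centre of its underside.
- syrup: The dark syrup bottle with a white cap, 56 mm across, 193 mm tall; a bystander, to be left alone. Origin: centre of its underside.

How it is judged:
By the outcome, as a careful person would: the job done as asked, in the order asked, and still so for the second after the job is handed in, with the robot touching nothing.
It also fails if it takes over 45 s, if anything falls off the work surface, if the arm or the gripper's body presses on something with over 40 N, if the wrist force passes 120 N, or if a joint passes its speed limit or range.

## Robot

A 7-joint arm with a two-finger parallel gripper is mounted at the origin on a cart in front of the work surface, level with it; the furniture and walls round the work are solid. World frame = base frame: x ahead of the robot, y to its left, z up, the work surface at z = 0. Lengths are in m, angles in rad, forces in N, time in s.
With the tool pointing down it reaches from about 0.35 to 0.9 m from the base axis. Payload 19.9 kg.
Tool frame: the origin (TCP) lies between the finger pads; the fingertips stand 19 mm ahead of it and the grasp point (between the pads) is the TCP; z points along the fingers, y is the direction in which the jaws open and shut (so a half turn about z gives the same grasp; the last joint's range is limited). The gripper opens to 94 mm and grips with 3 to 60 N. Pads are 16 mm wide; open, the fingers measure 119 mm over their backs; the gripper's body (75 mm by 177 mm) begins 78 mm behind the grasp point.
Start: joints at [1.26, 0.417, -0.01, 1.614, 0.005, 1.111, -0.053], TCP at [0.167, -0.602, 0.224] pointing down, gripper open.
Joint ranges: [-2.81, 2.81], [-0.39, 2.02], [-1.27, 1.25], [0.06, 2.57], [-1.19, 4.33], [0.19, 2], [-2.82, 2.82]. Speed limits (rad/s): [1.89, 1.89, 2.39, 2.39, 3.01, 3.01, 3.01].

## Interface

Orientations are given as a 3x3 rotation matrix whose columns are the frame's x, y, z axes.
In Python, from rig import robot gives the robot as it stands. Calls block until the motion is done:
- robot.move_ptp(position, orientation): joint-space move of the TCP to a pose.
- robot.move_linear(position, velocity=0.15, frame=None, threshold=None): straight line of the TCP; frame=None keeps the orientation; velocity is the mean speed in m/s. With threshold (N) it stops when the force on the tool has changed by that much, and returns True; else False.
- robot.goto_joints(angles): joint-space move.
- robot.gripper_to(opening): finger opening in m; the grip force is fixed at half the most; returns when the fingers have stopped.
- robot.pause(seconds).
- robot.ik(position, orientation): joint angles nearest the present ones, or None.
- robot.get_state(): the state.
- robot.grab_frame(name): name is "side" or "top" or "wrist"; returns the picture (480x640x3 uint8, red, green, blue); there is no depth.
- robot.camera_info(name): a dict with "fx", "fy", "cx", "cy" (pixels), "rvec" (rotation vector, rad) and "tvec" (3), from world to camera coordinates, as OpenCV has them. Camera axes: x right, y down, z forward; pixel columns grow to the right and rows downward; lengths in m; the calibration is good to about 2 mm. A picture is of the moment at which its call begins: read the wrist's pose just before it. camera_info takes no time and is no camera call; for the wrist camera it gives the pose at the moment of the call.
A pose or a line that the arm cannot do raises robot.PlanningError and nothing moves.
- robot.sign_off(): hands the job in, once; it reports no verdict.
The state is a dict: "time": time; "qpos": joint angles; "joint_vel": joint speeds; "effort": joint torques, N m; "ee_pos": TCP position; "tool_rot": TCP orientation; "force": force on the tool from outside, world axes, zero at the start; "moment": the same for the moment, N m; "opening": finger opening in m.
Only numpy, scipy, OpenCV 4.12 (cv2) and the standard library are available. Lean on these libraries where they do the work, as an engineer would, in place of code of your own. Each camera call takes 0.05 s, during which the arm holds its last target.

## Working session

There is one attempt and no reset: what is moved stays moved. The work goes in short steps, each a Python script; the robot and the scene stay as the last script left them, time stands still between calls to the robot, and variables do not carry over. Pictures are saved under pics/ and viewed, and the job is handed in when it is done.

```bash
mkdir -p pics; ls
python3 - <<'E'
from rig import robot
import cv2
for n in ("side","top"):
    cv2.imwrite(f"pics/{n}0.png",robot.grab_frame(n)[:,:,::-1]); print(n,robot.camera_info(n))
print(robot.get_state())
E
```

```text
pics
side {'fx': 591.0190202412316, 'fy': 591.0190202412316, 'cx': 322.2000411970947, 'cy': 238.11137803555837, 'rvec': array([ 2.39948282, -0.73884836,  0.22333403]), 'tvec': array([-0.46538698,  0.3763785 ,  0.92256236])}
top {'fx': 594.6030544036315, 'fy': 594.6030544036315, 'cx': 312.1009665884951, 'cy': 237.50254924972094, 'rvec': array([ 2.27050744, -1.54571138,  0.35709109]), 'tvec': array([-0.15079093,  0.57815136,  1.08211248])}
{'time': 0.1, 'qpos': array([ 1.25948761,  0.4179078 , -0.01028398,  1.61411556,  0.00472923,
        1.11072599, -0.05301497]), 'joint_vel': array([ 0.0003379 , -0.00091781,  0.00035436, -0.00141213,  0.00211584,
       -0.00121654,  0.00176807]), 'effort': array([ 1.49871605e-03, -8.52579474e+01,  6.40956871e-01, -4.26699078e+01,
       -4.88604920e-02,  1.63549284e-02,  7.34778178e-05]), 'ee_pos': array([ 0.1664754 , -0.60207897,  0.22389132]), 'tool_rot': array([[ 9.63824903e-01,  2.66535891e-01, -4.17600743e-04],
       [ 2.66536190e-01, -9.63824334e-01,  1.05475400e-03],
       [-1.21363961e-04, -1.12790388e-03, -9.99999357e-01]]), 'force': array([0.02137901, 0.82499306, 0.07557953]), 'moment': array([ 0.03500603, -0.00699159, -0.01612326]), 'opening': 0.09382337265515145}
```

View pics/side0.png

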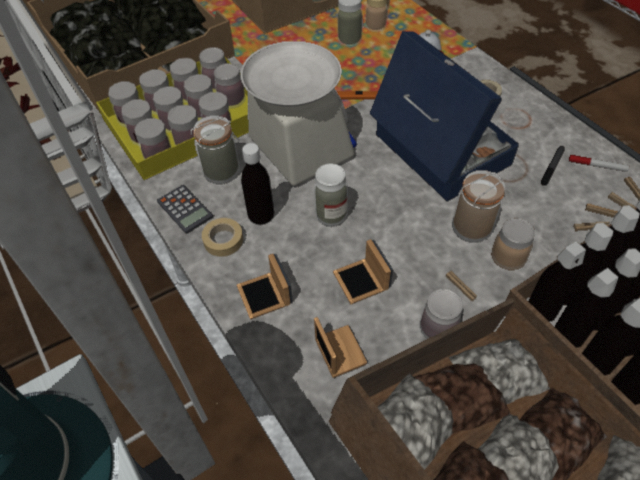

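View pics/top0.png

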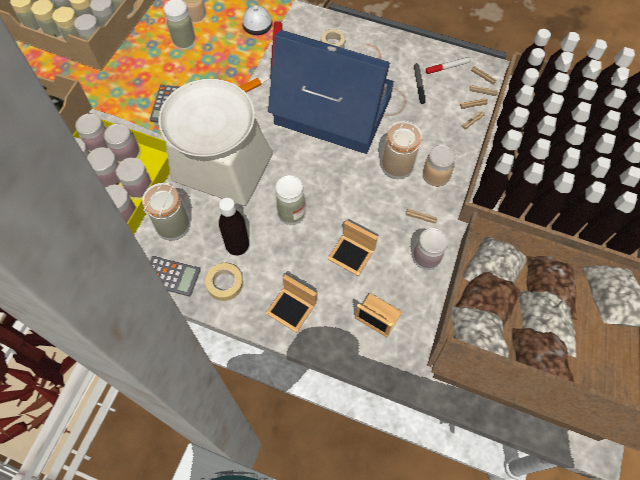

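The side view shows the fallen boards at about (262,293) and (360,278), with black panels face up and feet raised on the far side. The standing board is at (340,348). In the top view they are at (290,305), (352,250) and (378,315). Next I'll measure the fallen ones from their black panels.

```bash
cat > h.py <<'E'
import numpy as np, cv2
from rig import robot
def cam(n):
    c=robot.camera_info(n); R=cv2.Rodrigues(np.array(c["rvec"]))[0]
    return c,R,np.array(c["tvec"])
def onplane(n,px,z):
    c,R,t=cam(n); px=np.atleast_2d(px).astype(float)
    d=np.c_[(px[:,0]-c["cx"])/c["fx"],(px[:,1]-c["cy"])/c["fy"],np.ones(len(px))]@R
    o=-R.T@t
    return o+d*((z-o[2])/d[:,2])[:,None]
def proj(n,P):
    c,R,t=cam(n); K=np.array([[c["fx"],0,c["cx"]],[0,c["fy"],c["cy"]],[0,0,1]])
    return cv2.projectPoints(np.atleast_2d(P).astype(float),R,t,K,None)[0][:,0]
E
python3 - <<'E'
from h import *
seeds={"side":[(262,293),(360,278)],"top":[(290,305),(352,250)]}
for n in seeds:
    im=cv2.imread(f"pics/{n}0.png"); m=(im.max(2)<45).astype(np.uint8)
    k,l,s,c=cv2.connectedComponentsWithStats(m)
    for sd in seeds[n]:
        i=l[sd[1],sd[0]]; cnt=cv2.findContours((l==i).astype(np.uint8),0,cv2.CHAIN_APPROX_NONE)[0][0][:,0]
        P=onplane(n,cnt,0.007)[:,:2]
        r=cv2.minAreaRect((P*1000).astype(np.float32)); print(n,sd,i,s[i],r); print(cv2.boxPoints(r).round(1).tolist())
    x={"side":(220,220,200,170),"top":(250,200,170,150)}[n]
    a,b,w,h=x; cv2.imwrite(f"pics/{n}z.png",cv2.resize(im[b:b+h,a:a+w],None,fx=4 if w<190 else 3.5,fy=4 if w<190 else 3.5,interpolation=cv2.INTER_CUBIC))
E
```

```text
side (262, 293) 127 [243 278  35  35 751] ((472.5665283203125, 78.71174621582031), (61.392295837402344, 50.27721405029297), 79.2808837890625)
[[442.20001220703125, 53.20000076293945], [491.6000061035156, 43.900001525878906], [503.0, 104.19999694824219], [453.6000061035156, 113.5]]
side (360, 278) 118 [339 264  38  34 719] ((642.275390625, 1.1454200744628906), (61.28224563598633, 50.3547477722168), 80.27153778076172)
[[612.2999877929688, -24.799999237060547], [661.9000244140625, -33.29999923706055], [672.2999877929688, 27.100000381469727], [622.5999755859375, 35.599998474121094]]
top (290, 305) 13 [271 293  37  33 634] ((472.5560607910156, 77.06900024414062), (61.203033447265625, 50.466278076171875), 79.02811431884766)
[[442.0, 51.79999923706055], [491.5, 42.20000076293945], [503.20001220703125, 102.30000305175781], [453.6000061035156, 111.9000015258789]]
top (352, 250) 12 [333 240  34  30 554] ((642.03271484375, -0.7063179016113281), (60.700687408447266, 50.527687072753906), 79.65873718261719)
[[611.7000122070312, -26.0], [661.4000244140625, -35.099998474121094], [672.2999877929688, 24.600000381469727], [622.5999755859375, 33.70000076293945]]
```

View pics/sidez.png

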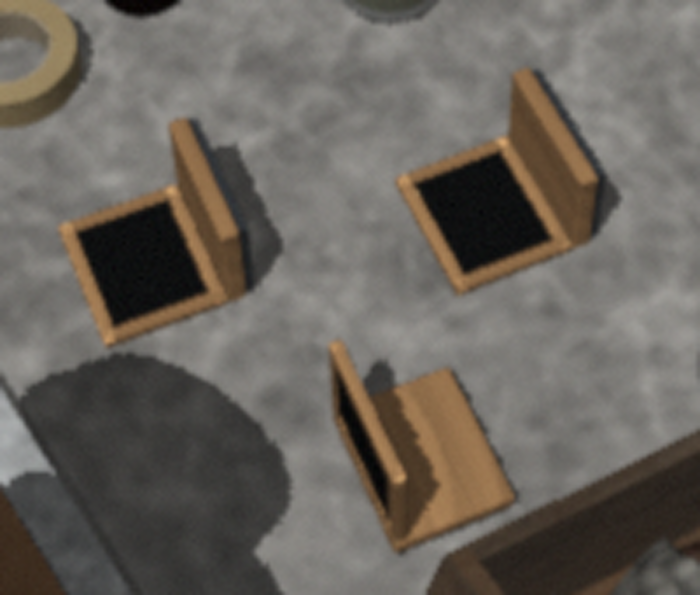

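View pics/topz.png

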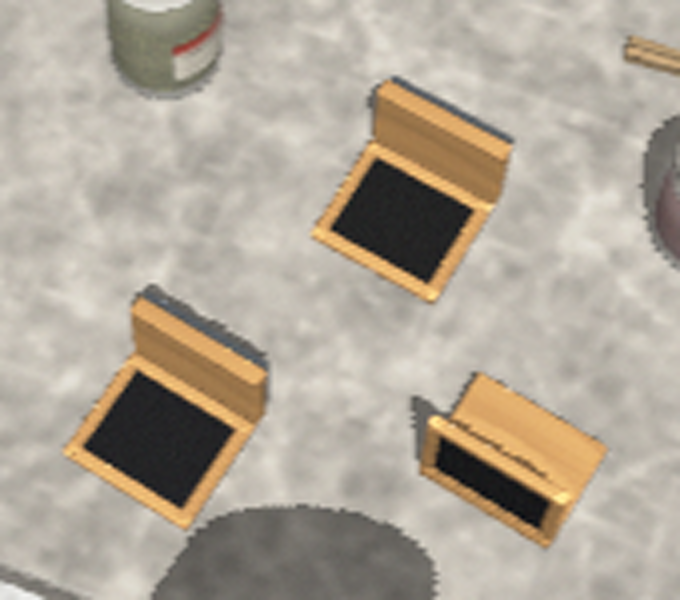

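```bash
cat >> h.py <<'E'
B={"near":(np.array([.4726,.0779]),np.radians(-10.8)),"far":(np.array([.6422,.0002]),np.radians(-10.1))}
def geo(k):
    c,a=B[k]; u=np.array([np.cos(a),np.sin(a)]); return c+.0505*u,u,np.array([-u[1],u[0]])
def model(k):
    h,u,v=geo(k); L=[]
    for d,z in [(0,0),(0,.065),(-.016,.065),(-.085,.007),(-.016,.007)]:
        for s in (-.04,.04): L.append([*(h+d*u+s*v),z])
    return np.array(L)
E
python3 - <<'E'
from h import *
for n,(a,b,w,h,f) in {"side":(220,220,200,170,3.5),"top":(250,200,170,150,4)}.items():
    im=cv2.imread(f"pics/{n}z.png")
    for k in B:
        for p in (proj(n,model(k))+.5-[a,b])*f: cv2.circle(im,tuple(int(q) for q in p),3,(0,0,255),-1)
    cv2.imwrite(f"pics/{n}z2.png",im)
for k in B: print(k,geo(k))
for nm,z,s,t in [("green lid",.122,(332,175),(289,187)),("plum lid",.086,(443,302),(432,238)),("syrup cap",.193,(251,150),(227,205)),("tape",.02,(222,236),(224,281)),("scale top",.2,(292,75),(208,118)),("crate corner near",.08,(340,405),(433,365)),("crate corner far",.08,(515,297),(472,212)),("jar or",.12,(485,190),(403,135)),("stand c top",.085,None,(387,308))]:
    print(nm, onplane("side",s,z).round(3) if s else "", onplane("top",t,z).round(3))
E
```

```text
near (array([0.52220551, 0.06843724]), array([ 0.98228725, -0.18738131]), array([0.18738131, 0.98228725]))
far (array([ 0.69191741, -0.00865602]), array([ 0.98450318, -0.17536673]), array([0.17536673, 0.98450318]))
green lid [[0.696 0.164 0.122]] [[0.692 0.164 0.122]]
plum lid [[ 0.704 -0.157  0.086]] [[ 0.707 -0.158  0.086]]
syrup cap [[0.573 0.245 0.193]] [[0.571 0.244 0.193]]
tape [[0.476 0.232 0.02 ]] [[0.476 0.231 0.02 ]]
scale top [[0.744 0.376 0.2  ]] [[0.744 0.369 0.2  ]]
crate corner near [[ 0.458 -0.205  0.08 ]] [[ 0.447 -0.238  0.08 ]]
crate corner far [[ 0.814 -0.217  0.08 ]] [[ 0.803 -0.222  0.08 ]]
jar or [[ 0.911 -0.03   0.12 ]] [[ 0.914 -0.023  0.12 ]]
stand c top  [[ 0.523 -0.118  0.085]]
```

View pics/sidez2.png

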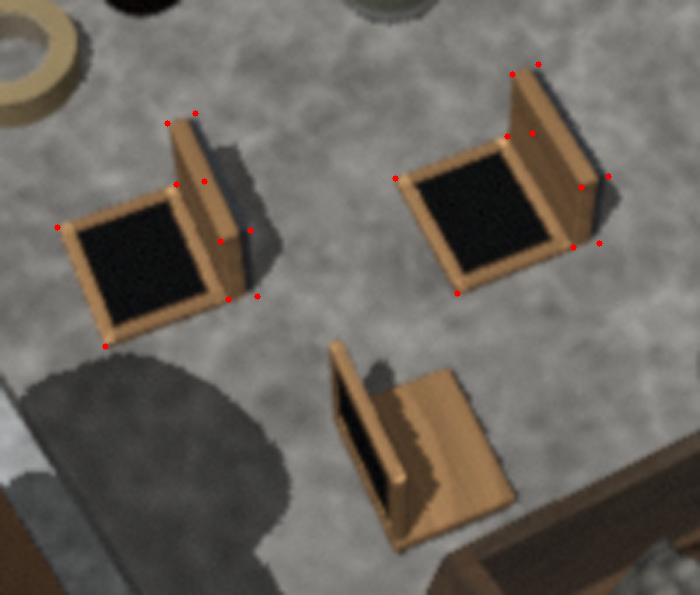

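View pics/topz2.png

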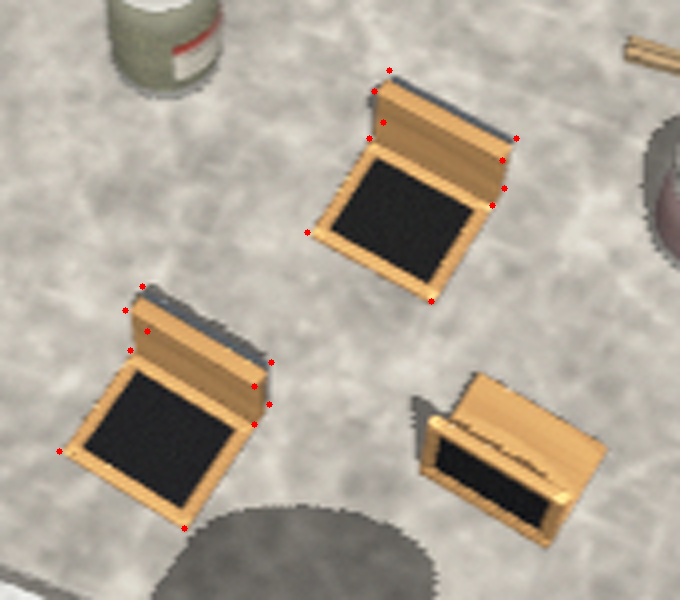

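The projected outlines match both boards within a few mm. The push lanes are clear, with the plum jar and the standing sign to the right and the syrup to the left. I'll do the near board first.

```bash
cat >> h.py <<'E'
def push(k,v=.1):
    h,u,w=geo(k); R=np.array([[u[0],-w[0],0],[u[1],-w[1],0],[0,0,-1.]])
    P=lambda d,z:[*(h+d*u),z]
    robot.move_ptp(P(-.052,.33),R)
    print(robot.get_state()["time"])
    robot.move_linear(P(-.052,.069),velocity=.2)
    f0=robot.get_state()["force"]
    print(robot.move_linear(P(.066,.069),velocity=v,threshold=25))
    s=robot.get_state(); print(s["ee_pos"],s["force"]-f0)
    robot.move_linear(P(.066,.33),velocity=.25)
    print(robot.get_state()["time"])
E
python3 - <<'E'
from h import *
robot.gripper_to(0.0)
robot.move_linear([.167,-.602,.36],velocity=.25)
push("near")
for n in ("side","top"): cv2.imwrite(f"pics/{n}1.png",robot.grab_frame(n)[:,:,::-1])
E
```

```text
4.8417
False
[0.5866389  0.05619385 0.06904491] [ 0.39583276 -0.49127925  0.39466547]
8.825
```

View pics/side1.png

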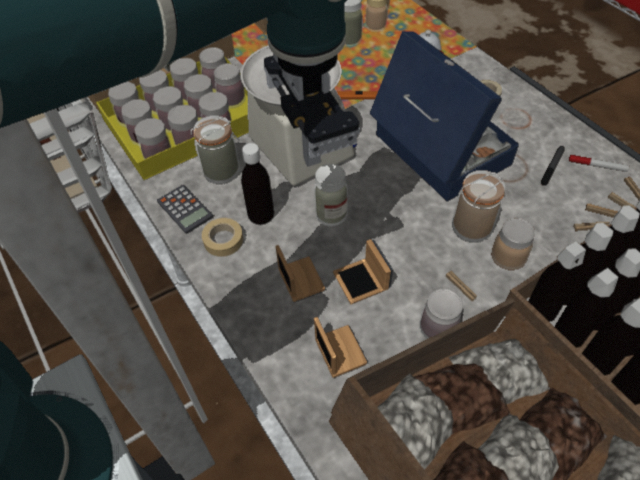

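View pics/top1.png

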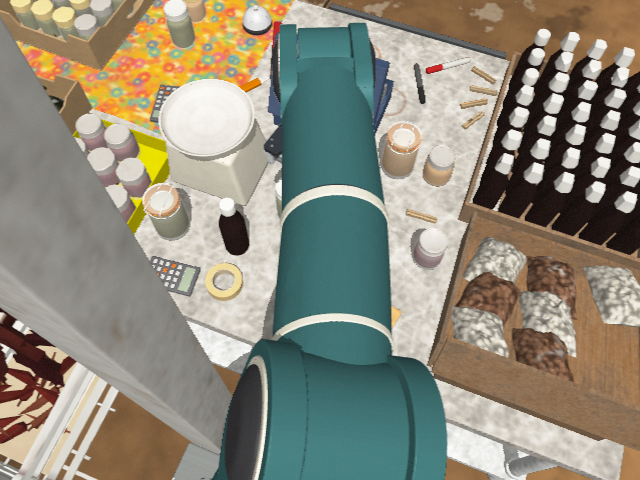

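In the side view the near board now stands at about (300,275), and the far one is unchanged at (360,278). The arm hides the boards in the top view. Next I'll push the far board and retreat to the start side.

Run:
```python
from h import *
push("far")
robot.goto_joints([1.26, 0.417-.25, -0.01, 1.614, 0.005, 1.111+.25, -0.053])
s=robot.get_state(); print(s["time"],s["ee_pos"])
for n in ("side","top"): cv2.imwrite(f"pics/{n}2.png",robot.grab_frame(n)[:,:,::-1])
a=cv2.imread("pics/top0.png").astype(int);b=cv2.imread("pics/top2.png").astype(int)
cv2.imwrite("pics/diff.png",np.clip(abs(a-b)*2,0,255).astype(np.uint8))
```

```text
9.3333
False
[ 0.75657852 -0.02012178  0.06905455] [0.20982336 0.92988492 0.17871811]
13.3167
16.125 [ 0.14095237 -0.52504879  0.37102313]
```

View pics/side2.png

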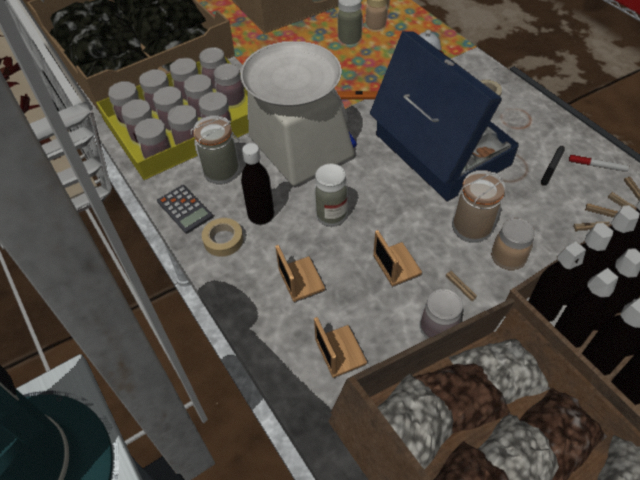

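View pics/top2.png

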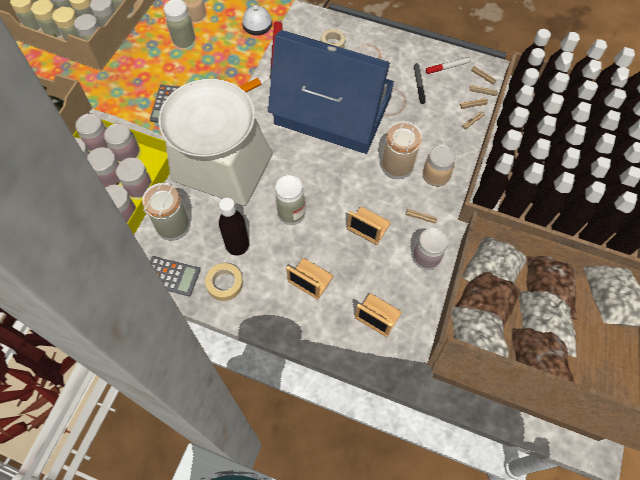

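View pics/diff.png

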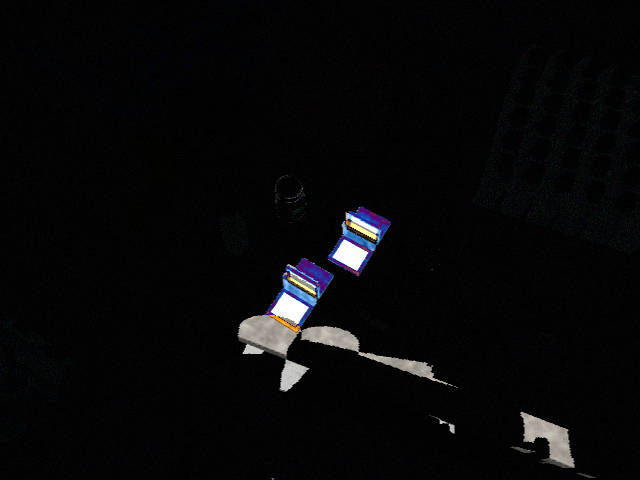

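Run:
```python
from h import *
for n,r in (("top",{"green":(270,170,40,58),"syrup":(215,195,38,65),"tape":(200,258,48,46),"c":(350,290,56,48),"plum":(410,222,40,50),"ref":(385,120,40,60)}),("side",{"green":(312,160,38,70),"syrup":(238,140,38,88),"c":(312,315,60,65)})):
    a,b=[cv2.cvtColor(cv2.imread(f"pics/{n}{i}.png"),6).astype(np.float32) for i in (0,2)]
    for k,(x,y,w,h) in r.items():
        A,C=a[y:y+h,x:x+w],b[y:y+h,x:x+w]; print(n,k,np.round(cv2.phaseCorrelate(A,C,cv2.createHanningWindow((w,h),5))[0],3),abs(A-C).max())
# standing heels: panel top edge black face vs prediction
for k in B:
    h,u,v=geo(k)
    L=[[*(h+d*u+s*v),z] for d,z in [(0,.085),(.007,.085),(0,0),(.065,.016)] for s in (-.04,.04)]
    for n in ("side","top"):
        im=cv2.imread(f"pics/{n}2.png") if k=="near" else im2[n]
        for p in proj(n,L): cv2.circle(im,tuple(int(round(q)) for q in p),1,(0,0,255),-1)
        if k=="near": globals().setdefault("im2",{})[n]=im
o=np.hstack([cv2.resize(im2["side"][220:360,250:440],None,fx=2.1,fy=4*.525),cv2.resize(im2["top"][195:335,270:460],None,fx=2.1,fy=2.1)])
cv2.imwrite("pics/chk.png",o)
```

```text
top green [-0.132 -0.187] 45.0
top syrup [0.008 0.007] 11.0
top tape [-0.007  0.033] 6.0
top c [0.068 0.045] 86.0
top plum [-0.093  0.054] 8.597031
top ref [0.013 0.019] 4.994179
side green [0.006 0.119] 20.0
side syrup [ 0.022 -0.089] 10.0
side c [ 0.096 -0.106] 7.0
```

View pics/chk.png

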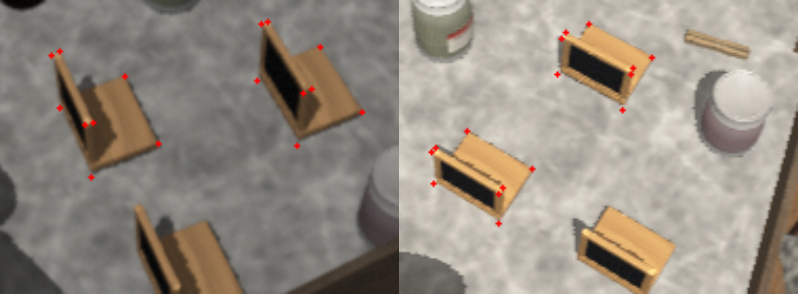

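Run:
```python
from rig import robot
s=robot.get_state(); print(s["time"],s["force"]); print(robot.sign_off())
```

```text
16.225 [-0.08624856  0.23695778 -1.14419919]
the job is handed in; nothing more can be done
None
```

Both fallen signs are standing on their feet again, and I've handed the job in at about 16 s. I tipped each one with the shut fingertip 50 mm above the table, pushing from the panel side to 66 mm past the heel. I then lifted straight up and backed away towards the start position.

- **Position:** In the last pictures the rerighted boards match their predicted places where they fell. By eye they are a few millimetres forward at most.
- **Forces:** Neither push met the 25 N stop I had set, and the tool force had barely changed at the end of each push.
- **Bystanders:** The standing sign, syrup, tape roll and plum jar shifted by 0.1 pixel or less between the before and after pictures. I checked the calculator and peg only by their showing no change in the top-view difference image.
- **One mismatch:** `jar_green` showed a faint shift of about 0.2 pixel, well under 1 mm. I don't know the cause. No contact showed in the force readings at the end of each push, but I did not log force throughout.

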